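Clear the desiccator lid, crack its seal and hold it ajar

ROBOT

A 6-joint arm with a two-finger parallel gripper is mounted at the origin on the work surface. World frame = base frame: x ahead of the robot, y to its left, z up, the work surface at z = 0. Lengths are in mm, angles in rad, forces in N, time in s.
With the tool pointing down it reaches from about 325 to 875 mm from the base axis. Payload 4.4 kg.
Tool frame: the origin (TCP) lies on the centre line of the jaws, within the pads' length; the fingertips stand ahead of it and the grasp point (between the pads) lies 6 mm ahead of it (ctrl.tcp_to_tips is the z of the fingertips in the tool frame, in mm); z points along the fingers, y is the direction in which the jaws open and shut (so a half turn about z gives the same grasp; the last joint's range is limited). The gripper opens to 85 mm and grips with 20 to 120 N. Pads are 22 mm wide; open, the fingers measure 114 mm over their backs; the gripper's body (76 mm by 85 mm) begins 54 mm behind the grasp point. The pads swing forward as they close: fully open they stand 13 mm farther back than shut.
Start: joints at [1.175, 0.207, 1.542, -0, 1.393, -0.15], TCP at [139.368, 557.857, 256.282] pointing down, gripper open.
Joint ranges: [-2.73, 2.73], [-0.86, 2.22], [0.23, 2.46], [-1.11, 4.25], [0.08, 2.63], [-2.82, 2.82]. Speed limits (rad/s): [2.79, 2.79, 3.14, 3.14, 3.14, 3.14].

INTERFACE

Orientations are given as a 3x3 rotation matrix whose columns are the frame's x, y, z axes.
In Python, from plant import ctrl, sensors, optics gives the robot as it stands. Calls block until the motion is done:
- ctrl.move_ptp(position, orientation): joint-space move of the TCP to a pose.
- ctrl.move_l(position, rot=None, vel=150, threshold=None): straight line of the TCP; rot=None keeps the orientation; vel is the mean speed in mm/s. With threshold (N) it stops when the force on the tool has changed by that much, and returns True; else False.
- ctrl.set_joints(angles): joint-space move.
- ctrl.gripper_to(opening, force=None): finger opening in mm; force is the grip in N (None keeps the last); returns when the fingers have stopped.
- ctrl.hold(seconds).
- ctrl.solve_ik(position, orientation): joint angles nearest the present ones, or None.
- sensors.read_state(): the state.
- optics.grab_frame(name): name is "side" or "top" or "wrist"; returns (picture, depth): 400x640x3 uint8, red, green, blue; 400x640 float32, mm along the optical axis (not along the pixel's ray), 0 where there is no reading.
- optics.camera_params(name): a dict with "mtx" (3x3 intrinsics, pixels), "R" (3x3) and "t" (3): a world point X has camera coordinates R X + t; the wrist camera has in their place "T_tool_cam" (4x4, takes a point from camera to tool coordinates, whose origin is the TCP and whose axes are the flange's). Camera axes: x right, y down, z forward; pixel columns grow to the right and rows downward; lengths in mm; the calibration is good to about 2 mm. A picture is of the moment at which its call begins: read the wrist's pose just before it. camera_params takes no time and is no camera call.
A pose or a line that the arm cannot do raises ctrl.MotionError and nothing moves.
- ctrl.finish_job(): hands the job in, once; it reports no verdict.
The state is a dict: "t": time; "q": joint angles; "qvel": joint speeds; "tau": joint torques, N m; "eef_pos": TCP position; "eef_rot": TCP orientation; "force": force on the tool from outside, world axes, zero at the start; "wrist_torque": the same for the moment, N m; "grip_width": finger opening in mm.
Only numpy, scipy, OpenCV 4.12 (cv2) and the standard library are available. Lean on these libraries where they do the work, as an engineer would, in place of code of your own. Each camera call takes 0.05 s, during which the arm holds its last target.

TASK

The pair of ear defenders left standing on the desiccator's lid is in the way: hang it over the bar of the drying rail, band over the bar with one cup on either side, and let go of it. Then break the lid free from its sticky seal without jerking it high into the air, and hold it level over its box, slightly open, about 3 cm above the closed position. Finish while still holding it there, steady, carried by the gripper alone, and leave the other things on the bench where they are.

Things in the scene. Friction and masses are not known exactly. Their poses are not given: they have to be found in the camera images.
- defenders: Ear defenders, 0.2-0.3 kg, 158 mm tall, 156 over the cups, standing on the lid astride its handle. Origin: bottom centre between the cups; z up, y cup to cup, x across the 22 mm wide black band. Grip the crown's padded block: 26 mm (x) by 44 (y), z 132 to 158 mm. Cups 60 mm (x), 78 high, from y = 45 to 78 mm each side. From the block the band slopes down to y = 58, z = 104 mm, then to the cups.
- crown (a point): Middle of the flat underside of the ear defenders' crown, 132 mm above their origin: this rests on the bar when they are hung. Axes as defenders.
- rail: Drying rail fixed to the bench: one horizontal round steel bar 280 mm long along its y axis, 14 mm in diameter, its centre line 165 mm above the bench, on an upright post at either end that rises no higher than the bar. Origin on the bench under the middle of the bar, z up.
- rail_mid (a point): Middle of the rail's bar, on its centre line; y axis along the bar.
- lid: Clear lid of the desiccator, 236 mm (x) by 256 mm (y), 8 mm thick, 0.45 kg, loose (lifts straight off). Origin: centre of its underside, 103 mm above the bench when shut; z up. A plug of two ribs reaches 28 mm below it. The seal sticks: a straight pull on the handle must reach about 16 N (weight 4.4 N included) at 2 to 5 mm of lift; it is free after 15 mm; it grips again if pushed shut.
- handle (a point): Middle of the lid's handle, a horizontal steel bar 12 mm in diameter along the lid's y axis, 68 mm clear between its posts, centre line 38 mm above the lid's top (46 mm above the lid's origin). Axes as lid.
- desiccator: Clear plastic box fixed to the bench, 220 mm (x) by 240 mm (y), rim 103 mm above the bench; the shut lid's top is at 111 mm. Origin: bottom centre; z up, axes as the lid's when shut.
- amber_bottle: Bystander: brown reagent bottle, 64 mm in diameter, 130 mm tall, red cap; origin bottom centre.
- white_jar: Bystander: white jar with red lid, 56 mm in diameter, 75 mm tall; origin bottom centre.
- beaker: Bystander: glass beaker, 54 mm in diameter, 70 mm tall; origin bottom centre.
- tip_box: Bystander: clear plastic box, 85 by 120 by 70 mm; origin bottom centre.
- tube_rack: Bystander: blue rack of capped tubes, 70 by 160 mm, 102 mm tall; origin bottom centre.
- spatula: Bystander: lab spatula 180 mm long, lying on the bench at one side; origin underside centre.

How it is judged (in metres and radians):
On the way, in this order (a step that is already met when the one before it is completed fails the run):
1. the ear defenders hang over the rail's bar, a cup on either side, let go and at rest (x of crown in the frame of rail_mid between -0.035 and 0.035 m and y of crown in the frame of rail_mid between -0.14 and 0.14 m and z of crown in the frame of rail_mid between -0.01 and 0.025 m and angle between defenders's own z axis and vertical below 0.6 rad and contact force between defenders and rail above 0.5 N and contact force between defenders and the arm below 0.1 N and contact force between defenders and the fingers below 0.1 N and linear speed of defenders below 0.08 m/s), for 0.2 s.
2. the lid is broken free of its seal by the fingers (z of lid in the frame of desiccator above 0.118 m and contact force between lid and the fingers above 0.5 N), for 0.1 s.
At the end, for the whole second after the job is handed in: The fingers alone hold the lid still, 17 to 45 mm above shut, within 30 mm of centred over the box, tilt under 0.2 rad; the ear defenders still hang by the crown on the rail's bar (within 35 mm crosswise, tilt under 0.6 rad), untouched by the robot; no bystander shifted over 30 mm (all of step 1 and z of lid in the frame of desiccator between 0.12 and 0.148 m and horizontal distance between lid and desiccator below 0.03 m and angle between lid's own z axis and vertical below 0.2 rad and linear speed of lid below 0.02 m/s and contact force between lid and the fingers above 0.5 N and contact force between lid and desiccator below 0.2 N and contact force between lid and defenders below 0.2 N); the arm keeps its last pose, push and grip.
It fails at once if the lid is jerked more than 10 cm above its closed position (z of lid in the frame of desiccator above 0.203 m).
It fails at once if a bystander is shifted by more than 30 mm (distance of any of amber_bottle, white_jar, beaker, tip_box, tube_rack, spatula from where it was at the start of the episode above 0.03 m).
It also fails if it takes over 64 s, if anything falls off the work surface, if the arm or the gripper's body presses on something with over 40 N, if the wrist force passes 120 N, or if a joint passes its speed limit or range.

## Working session

There is one attempt and no reset: what is moved stays moved. The work goes in short steps, each a Python script; the robot and the scene stay as the last script left them, time stands still between calls to the robot, and variables do not carry over. Pictures are saved under pics/ and viewed, and the job is handed in when it is done.

```bash
ls; mkdir -p pics; python3 - <<'E'
from plant import ctrl,sensors,optics
import cv2,numpy as np
for n in ["side","top","wrist"]:
    s=sensors.read_state()
    p,d=optics.grab_frame(n)
    cv2.imwrite(f"pics/{n}0.png",p[...,::-1]); np.save(f"pics/{n}0.npy",d)
    print(n,optics.camera_params(n))
print(s,ctrl.tcp_to_tips)
E
```

```text
pics
side {'mtx': array([[366.04676076,   0.        , 317.56049778],
       [  0.        , 366.04676076, 210.50186069],
       [  0.        ,   0.        ,   1.        ]]), 'R': array([[ 0.82875008, -0.55929195,  0.0191266 ],
       [-0.32917454, -0.51483582, -0.79157324],
       [ 0.4525676 ,  0.6497204 , -0.61077489]]), 't': array([-501.16403935,  297.59863388, 1224.56077117])}
top {'mtx': array([[419.5768335 ,   0.        , 320.39258203],
       [  0.        , 419.5768335 , 196.04064962],
       [  0.        ,   0.        ,   1.        ]]), 'R': array([[ 0.00580727, -0.99997418, -0.004233  ],
       [-0.98090273, -0.00487343, -0.19443787],
       [ 0.19441222,  0.00528132, -0.9809057 ]]), 't': array([ -28.55935727,  608.71012068, 1804.55236321])}
wrist {'mtx': array([[341.09817502,   0.        , 321.13536852],
       [  0.        , 341.09817502, 201.74047743],
       [  0.        ,   0.        ,   1.        ]]), 'T_tool_cam': array([[ 2.08682233e-05, -9.44963845e-01, -3.27174772e-01,
         8.37995165e+01],
       [ 9.99999816e-01, -1.78455325e-04,  5.79207402e-04,
         6.15
[... 254 characters left out ...]
+00, -7.48052039e-06,
        1.39349833e+00, -1.50477558e-01]), 'qvel': array([ 0.00079154, -0.00209943, -0.00357729,  0.00084546, -0.0012711 ,
       -0.0007737 ]), 'tau': array([-1.40505133e-03, -3.84096801e+01, -2.92545998e+01, -3.47564046e-04,
        5.01975068e-03,  1.48233460e-05]), 'eef_pos': array([139.10459182, 557.24681837, 255.19229212]), 'eef_rot': array([[-9.70185939e-01,  2.42360418e-01, -8.19857476e-04],
       [ 2.42361601e-01,  9.70183961e-01, -1.98408564e-03],
       [ 3.14548749e-04, -2.12363395e-03, -9.99997696e-01]]), 'force': array([-0.43361813, -0.3750234 , -0.21981918]), 'wrist_torque': array([0.05320409, 0.02609477, 0.03194647]), 'grip_width': 85.087159583606} 25.0
```

View pics/side0.png

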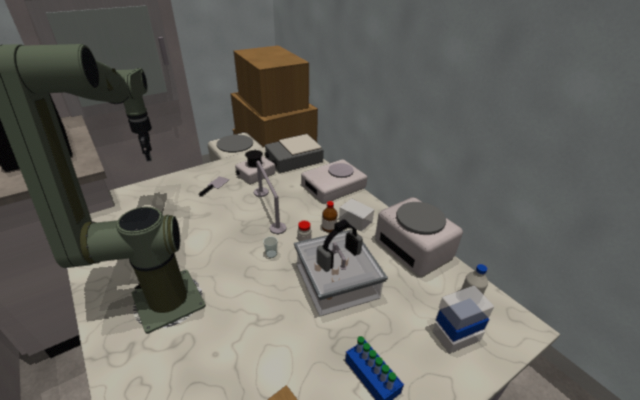

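View pics/top0.png

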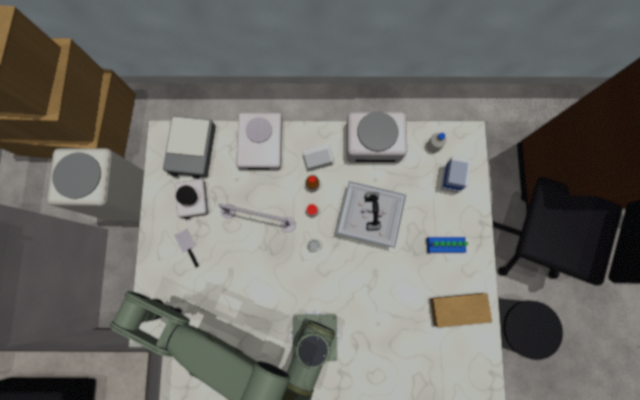

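View pics/wrist0.png

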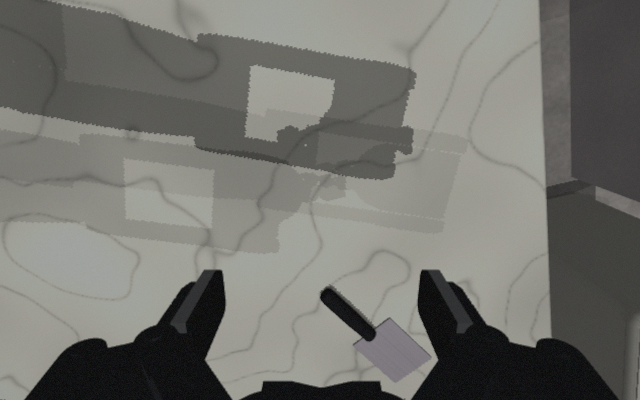

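The top view shows the desiccator at (372,214) with the defenders on it at (373,211), and the rail from (226,209) to (290,226). The jar, bottle and beaker stand between them at x≈312. Next I'll turn these pixels into positions with the depth.

```bash
cat > h.py <<'E'
import numpy as np,cv2
def cloud(d,cp):
    K=cp["mtx"];v,u=np.mgrid[:d.shape[0],:d.shape[1]]
    P=np.stack([(u-K[0,2])/K[0,0]*d,(v-K[1,2])/K[1,1]*d,d],-1)
    W=(P-cp["t"])@cp["R"]
    W[d<=0]=np.nan
    return W
def wcloud(d,cp,s):
    K=cp["mtx"];v,u=np.mgrid[:d.shape[0],:d.shape[1]]
    P=np.stack([(u-K[0,2])/K[0,0]*d,(v-K[1,2])/K[1,1]*d,d],-1)
    T=cp["T_tool_cam"];P=P@T[:3,:3].T+T[:3,3]
    W=P@s["eef_rot"].T+s["eef_pos"]; W[d<=0]=np.nan
    return W
E
python3 - <<'E'
from plant import optics
from h import *
for n in ["top","side"]:
    W=cloud(np.load(f"pics/{n}0.npy"),optics.camera_params(n))
    np.save(f"pics/{n}W.npy",W)
    x,y,z=W[...,0],W[...,1],W[...,2]
    print(n,"bench z",np.nanmedian(z[(abs(z)<15)&(x>300)&(x<800)]))
    m=(x>350)&(x<900)&(abs(y)<500)
    for a,b in [(20,60),(60,95),(95,125),(125,200),(200,240),(240,290)]:
        mm=m&(z>a)&(z<b); 
        k,l,st,c=cv2.connectedComponentsWithStats(mm.astype(np.uint8))
        for i in range(1,k):
            if st[i,4]>6:
                q=W[l==i]; print((a,b),st[i,4],c[i].round(),q.mean(0).round(),q.min(0).round(),q.max(0).round())
p=cv2.imread("pics/top0.png")[150:270,190:430];cv2.imwrite("pics/topc.png",cv2.resize(p,None,fx=3.3,fy=3.3,interpolation=2))
p=cv2.imread("pics/side0.png")[140:320,220:420];cv2.imwrite("pics/sidec.png",cv2.resize(p,None,fx=3.3,fy=3.3,interpolation=2))
E
```

```text
top bench z -0.6791848234740625
(20, 60) 110 [209. 156.] [798. 487.  39.] [704. 477.  21.] [899. 500.  60.]
(20, 60) 134 [368. 159.] [ 787. -242.   41.] [ 770. -395.   23.] [ 895. -141.   60.]
(20, 60) 155 [265. 164.] [760. 228.  45.] [735. 157.  20.] [869. 354.  60.]
(20, 60) 55 [320. 166.] [752. -24.  40.] [734. -78.  20.] [769.  32.  60.]
(20, 60) 26 [313. 189.] [644.   8.  43.] [636. -19.  24.] [659.  40.  60.]
(20, 60) 108 [205. 202.] [581. 492.  45.] [528. 482.  20.] [658. 500.  60.]
(20, 60) 10 [228. 211.] [544. 388.  39.] [537. 385.  26.] [551. 395.  60.]
(20, 60) 35 [312. 214.] [531.  10.  42.] [518. -15.  22.] [555.  39.  58.]
(20, 60) 19 [313. 242.] [406.   8.  42.] [384. -16.  21.] [414.  24.  55.]
(60, 95) 190 [206. 149.] [818. 490.  77.] [703. 474.  60.] [900. 500.  94.]
(60, 95) 1467 [258. 149.] [821. 257.  71.] [735. 158.  60.] [900. 357.  92.]
(60, 95) 484 [318. 156.] [791. -12.  69.] [736. -77.  60.] [848.  55.  83.]
(60, 95) 157 [374. 159.] [ 776. -267.   78.] [ 771. -394.   60.] [ 794. -143.   94.]
(60, 95) 88 [313. 183.] [661.  10.  82.] [637. -19.  60.] [700.  4
[... 3911 characters left out ...]
554. 404. 176.]
(125, 200) 29 [330. 203.] [669.  11. 128.] [655.  -2. 125.] [681.  26. 131.]
(125, 200) 2025 [416. 226.] [ 827. -293.  153.] [ 772. -403.  125.] [ 900. -147.  172.]
(125, 200) 314 [353. 242.] [ 578. -248.  164.] [ 567. -270.  125.] [ 603. -210.  199.]
(125, 200) 103 [339. 253.] [ 518. -250.  148.] [ 505. -289.  125.] [ 536. -199.  157.]
(125, 200) 332 [325. 257.] [ 456. -255.  165.] [ 444. -276.  125.] [ 481. -216.  200.]
(200, 240) 31 [353. 229.] [ 576. -244.  219.] [ 561. -253.  201.] [ 586. -232.  240.]
(200, 240) 95 [328. 240.] [ 474. -246.  224.] [ 460. -257.  200.] [ 495. -232.  240.]
(240, 290) 176 [340. 227.] [ 518. -246.  258.] [ 490. -257.  240.] [ 559. -229.  272.]
```

View pics/topc.png

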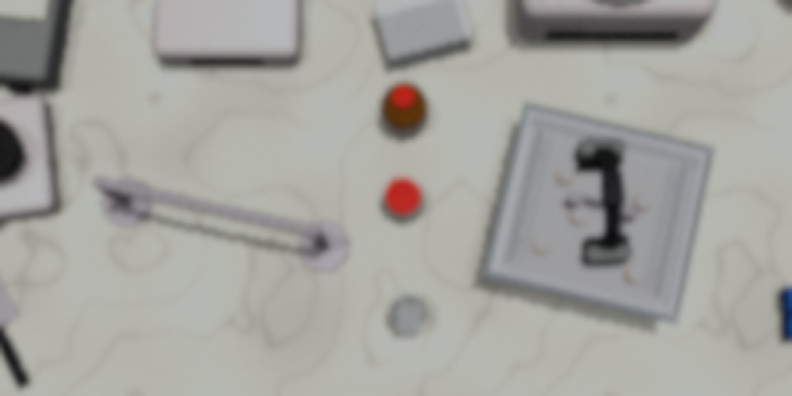

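View pics/sidec.png

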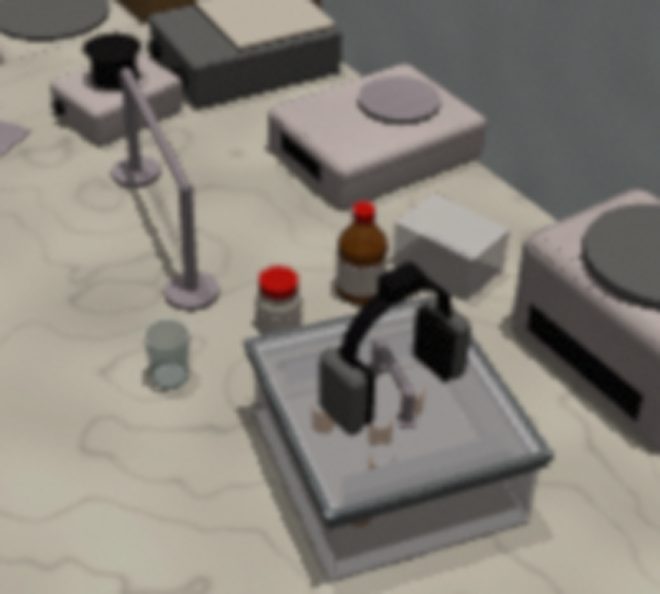

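Depth agrees with the given sizes: the bar runs from (545,390) to (484,117), about 280 mm, at z≈165, and the crown top is near z 265. Now wrist close-ups of the rail and then the crown, both on the way.

```bash
python3 - <<'E'
from plant import ctrl,sensors,optics
from h import *
def R(yax):
    y=np.array([*yax,0.]);y/=np.linalg.norm(y);z=np.array([0,0,-1.]);return np.column_stack([np.cross(y,z),y,z])
r=R((.218,.976))
def look(n):
    s=sensors.read_state();p,d=optics.grab_frame("wrist")
    cv2.imwrite(f"pics/{n}.png",p[...,::-1]);W=wcloud(d,optics.camera_params("wrist"),s);np.save(f"pics/{n}W.npy",W)
    print(n,s["t"],s["eef_pos"],s["q"]);return W
print(ctrl.solve_ik([515,253,330],r),ctrl.solve_ik([520,-242,380],r))
ctrl.move_ptp([515,253,330],r);ctrl.hold(.2);W=look("rail1")
m=(W[...,2]>150)&(W[...,2]<190);q=W[m];print(q.mean(0),q.min(0),q.max(0))
ctrl.move_ptp([520,-242,380],r);ctrl.hold(.2);W=look("def1")
for a,b in [(105,116),(140,165),(250,290)]:
    q=W[(W[...,2]>a)&(W[...,2]<b)];print(a,len(q),q.mean(0),q.min(0),q.max(0))
E
```

```text
[ 3.05832615e-01  1.57085463e-01  1.44785002e+00 -4.44089210e-16
  1.53665717e+00 -1.04521017e+00] [-5.86436509e-01  1.37791969e-01  1.36986172e+00 -4.44089210e-16
  1.63393896e+00 -1.93747929e+00]
rail1 2.1333 [514.46371395 253.84376266 329.82609979] [ 3.07481623e-01  1.57140801e-01  1.44813733e+00  1.06384609e-04
  1.53666215e+00 -1.04514758e+00]
[515.39667039 261.58900168 170.33901547] [477.81916578 116.04387393 150.0920507 ] [556.69849623 406.77523108 175.11061721]
def1 4.1917 [ 520.34777186 -241.07767905  379.92088618] [-5.84815375e-01  1.37742949e-01  1.37007363e+00  1.43482891e-04
  1.63394077e+00 -1.93741596e+00]
105 38947 [ 513.71188459 -239.9198592   111.58283318] [ 377.33210439 -646.39178033  105.00317011] [781.79997087  29.16593517 115.99913463]
140 7840 [ 717.75025    -369.5390344   152.55642749] [ 446.34676972 -659.59736011  140.01004151] [ 846.58242643 -146.97037415  164.97405058]
250 2153 [ 521.63609741 -239.24030913  267.76227406] [ 502.14348502 -253.41947689  250.09831781] [ 546.24517917 -225.91593255  271.49306642]
```

View pics/rail1.png

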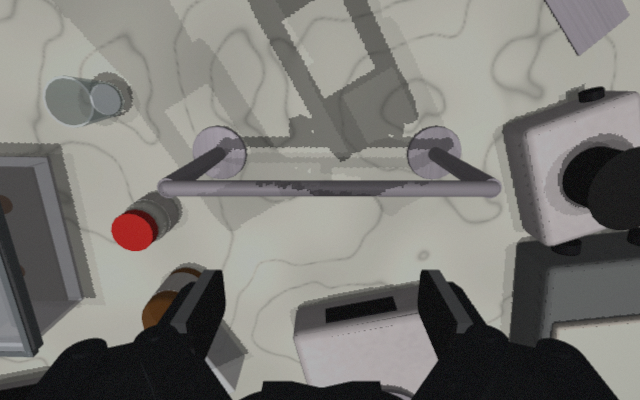

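View pics/def1.png

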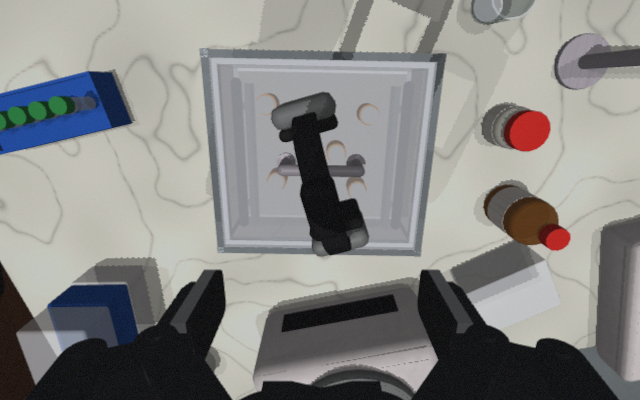

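```bash
python3 - <<'E'
from h import *
def fit(q):
    c=cv2.minAreaRect(q[:,:2].astype(np.float32)); 
    w,v=np.linalg.eigh(np.cov(q[:,:2].T)); return c, v[:,1]*np.sign(v[1,1])
W=np.load("pics/rail1W.npy");q=W[(W[...,2]>166)&(W[...,2]<178)];print("rail",len(q),fit(q))
for k in range(120,401,40):
    s=q[abs(q[:,1]-k)<6]; print(k,s.mean(0).round(1)) if len(s) else 0
W=np.load("pics/def1W.npy")
q=W[(W[...,2]>263)&(W[...,2]<275)];print("crown",len(q),fit(q),q.mean(0))
near=(abs(W[...,0]-520)<110)&(abs(W[...,1]+242)<110)
q=W[near&(W[...,2]>140)&(W[...,2]<165)]
m=near&(W[...,2]>135)&(W[...,2]<200)
k,l,st,c=cv2.connectedComponentsWithStats(m.astype(np.uint8))
for i in range(1,k):
    if st[i,4]>30: q=W[l==i];print(st[i],q.mean(0).round(1),fit(q))
E
```

```text
rail 5204 (((516.8377075195312, 261.0616455078125), (296.51800537109375, 16.158679962158203), 77.30272674560547), array([0.21721674, 0.9761234 ]))
120 [485.4 122.8 170.1]
160 [493.2 160.  171.1]
200 [501.9 200.  171. ]
240 [511.  240.1 171.1]
280 [519.9 280.  171. ]
320 [528.9 320.  171.2]
360 [537.6 360.  171.2]
400 [545.9 398.4 170.3]
crown 1972 (((524.343017578125, -239.89578247070312), (43.12565612792969, 26.129222869873047), 2.863832712173462), array([0.99872768, 0.05042846])) [ 522.98544578 -239.41847339  268.78977257]
[ 271   92   67   50 1816] [ 460.1 -241.3  185.9] (((463.7169494628906, -242.8457489013672), (32.952911376953125, 59.97882843017578), 2.5270602703094482), array([-0.00702315,  0.99997534]))
[278 161  23  15 266] [ 513.  -273.4  153. ] (((513.92529296875, -273.1188659667969), (23.347970962524414, 11.780867576599121), 76.86068725585938), array([0.35409717, 0.93520864]))
[328 163  37  14 429] [ 527.2 -214.4  153.4] (((527.9693603515625, -215.41110229492188), (37.665775299072266, 11.810306549072266), 76.73492431640625), array([0.22171961, 0.97511046]))
[341 202  28  47 838] [ 579.1 -217.7  176.6] (((583.782958984375, -217.4560089111328), (31.73029899597168, 20.515878677368164), 8.030447006225586), array([0.98887819, 0.14872772]))
[310 228  19  29 203] [ 590.4 -259.2  186.4] (((587.9844360351562, -260.74267578125), (31.1173095703125, 13.028932571411133), 15.930139541625977), array([0.94256235, 0.33403027]))
```

The wrist views confirm both objects. The bar (image row ~188, cols 165–495) has its middle at about (516.5, 261), with its top at z 171–172. The crown block (cols 303–340, rows 180–228) measures 43×26 mm at (524.3, -239.9), top z ≈ 269, yaw 2.9°. These match the given sizes. Grasping now.

```bash
cat >> h.py <<'E'
def R(yax):
    y=np.array([*yax,0.]);y/=np.linalg.norm(y);z=np.array([0,0,-1.]);return np.column_stack([np.cross(y,z),y,z])
def look(n,cam):
    from plant import sensors,optics
    s=sensors.read_state();p,d=optics.grab_frame(cam);cp=optics.camera_params(cam)
    cv2.imwrite(f"pics/{n}.png",p[...,::-1]);W=wcloud(d,cp,s) if cam=="wrist" else cloud(d,cp);np.save(f"pics/{n}W.npy",W);return W
E
python3 - <<'E'
from plant import ctrl,sensors,optics
from h import *
g=R((-.0504,.9987))
ctrl.move_ptp([524.3,-239.9,330],g)
ctrl.move_l([524.3,-239.9,269],vel=100,threshold=8)
print(sensors.read_state()["eef_pos"],sensors.read_state()["t"])
ctrl.gripper_to(15,force=50)
s=sensors.read_state();print(s["grip_width"],s["force"],s["t"])
ctrl.move_l([524.3,-239.9,290],vel=60);ctrl.hold(.2)
s=sensors.read_state();print(s["grip_width"],s["force"],s["t"],s["eef_pos"]);look("lift","side");look("liftw","wrist")
p=cv2.imread("pics/lift.png")[140:320,220:420];cv2.imwrite("pics/liftc.png",cv2.resize(p,None,fx=3,fy=3))
E
```

```text
[ 524.75661332 -240.24089635  269.91104306] 5.3583
25.152000139253836 [ 0.17401416 -1.03648108  1.041114  ] 5.9333
25.299761527550523 [-0.79246731 -0.55716732 -3.12708868] 6.6333 [ 524.03148013 -239.72333771  289.45498276]
```

View pics/liftc.png

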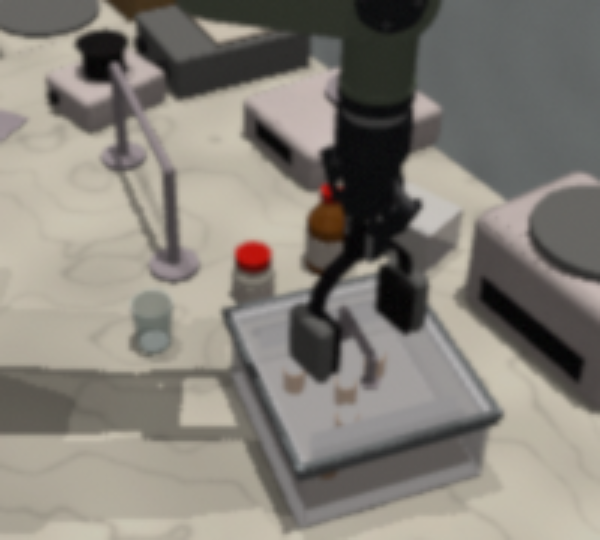

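View pics/liftw.png

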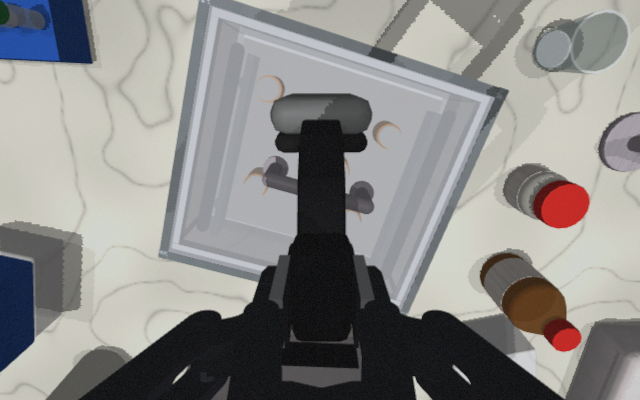

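The defenders are held level: grip width is 25.3 mm, about 3 N is hanging from the gripper, and the cups are clear of the lid in both views. I'm carrying them to the rail.

```bash
python3 - <<'E'
from plant import ctrl,sensors,optics
from h import *
g=R((-.0504,.9987)); r=R((.217,.976)); X,Y=516.5,261
st=lambda n:print(n,{k:np.round(sensors.read_state()[k],2) for k in("t","eef_pos","force","grip_width")})
ctrl.move_l([524.3,-239.9,372],vel=130)
ctrl.move_ptp([X,Y,372],r);ctrl.hold(.3);st("above")
look("ab","side");look("abw","wrist")
p=cv2.imread("pics/ab.png")[60:300,150:430];cv2.imwrite("pics/abc.png",cv2.resize(p,None,fx=2.4,fy=2.4))
E
```

```text
above {'t': np.float64(9.63), 'eef_pos': array([516.82, 260.43, 372.03]), 'force': array([-0.39, -0.1 , -1.4 ]), 'grip_width': np.float64(24.92)}
```

View pics/abc.png

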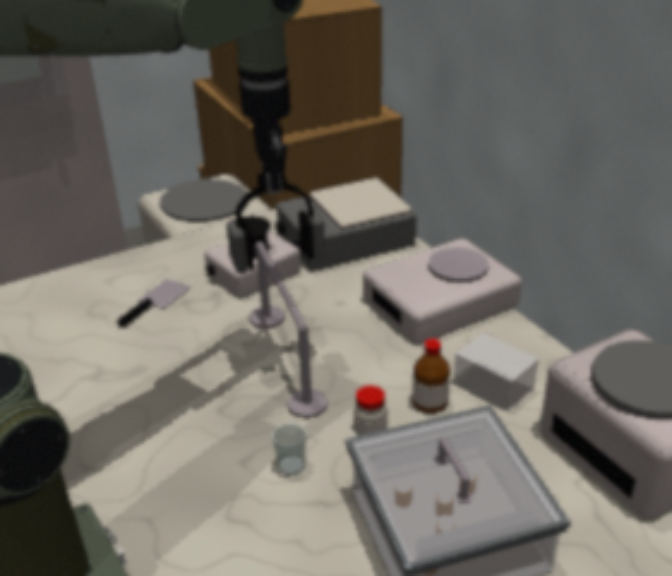

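View pics/abw.png

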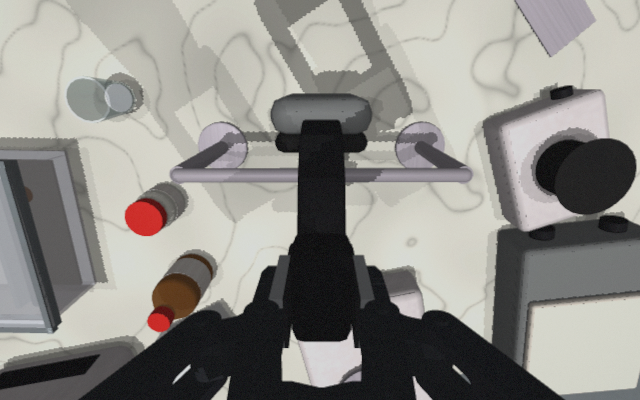

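The band is square over the bar (bar at row ~174, band centred at col 320). Lowering until contact, then release.

```bash
python3 - <<'E'
from plant import ctrl,sensors,optics
from h import *
r=R((.217,.976)); X,Y=516.5,261
st=lambda n:print(n,{k:np.round(sensors.read_state()[k],2) for k in("t","eef_pos","force","grip_width")})
print(ctrl.move_l([X,Y,215],vel=120,threshold=15));ctrl.hold(.1);st("pre")
print(ctrl.move_l([X,Y,195],vel=25,threshold=5));st("down")
ctrl.gripper_to(38);ctrl.hold(.3);st("open")
look("o","side");look("ow","wrist")
p=cv2.imread("pics/o.png")[60:300,150:430];cv2.imwrite("pics/oc.png",cv2.resize(p,None,fx=2.4,fy=2.4))
E
```

```text
False
pre {'t': np.float64(11.29), 'eef_pos': array([517.09, 261.2 , 216.07]), 'force': array([-0.77,  0.94, -2.05]), 'grip_width': np.float64(25.11)}
True
down {'t': np.float64(11.93), 'eef_pos': array([516.24, 260.93, 198.27]), 'force': array([-0.33,  0.21,  4.73]), 'grip_width': np.float64(25.11)}
open {'t': np.float64(12.52), 'eef_pos': array([515.04, 260.5 , 196.54]), 'force': array([-0.14,  0.18,  0.29]), 'grip_width': np.float64(37.99)}
```

View pics/oc.png

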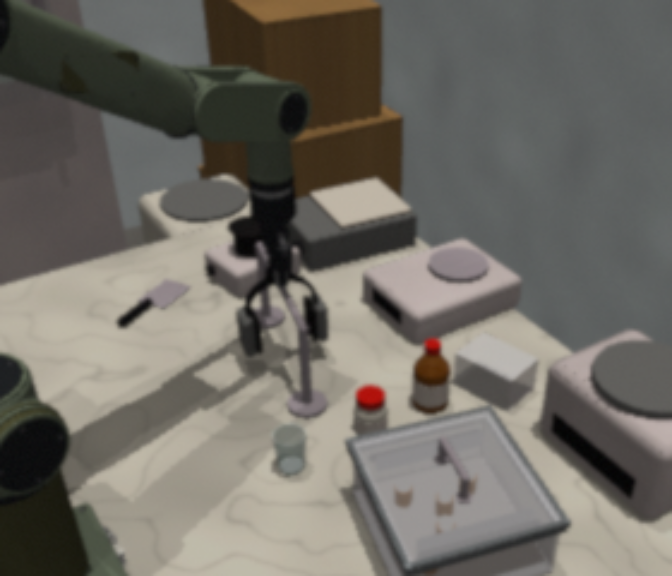

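View pics/ow.png

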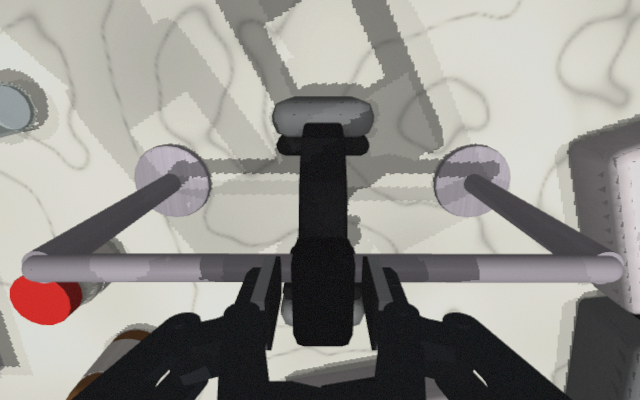

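The defenders stay on the bar with the fingers open, and the side view shows one cup on each side. I'm backing straight up and checking.

```bash
python3 - <<'E'
from plant import ctrl,sensors,optics
from h import *
X,Y=515.5,260.7
st=lambda n:print(n,{k:np.round(sensors.read_state()[k],2) for k in("t","eef_pos","force","grip_width")})
ctrl.gripper_to(55)
ctrl.move_l([X,Y,255],vel=80);ctrl.move_l([X,Y,330],vel=150);ctrl.hold(.2);st("up")
W=look("hungw","wrist");look("hung","side")
q=W[(abs(W[...,0]-516)<60)&(abs(W[...,1]-261)<40)&(W[...,2]>190)&(W[...,2]<205)]
print(len(q),cv2.minAreaRect(q[:,:2].astype(np.float32)),q.mean(0))
p=cv2.imread("pics/hung.png")[100:300,180:420];cv2.imwrite("pics/hungc.png",cv2.resize(p,None,fx=2.6,fy=2.6))
for y in [(.975,-.222),(-.975,.222)]: print(ctrl.solve_ik([521,-243,300],R(y)))
# handle estimate from earlier view
W=np.load("pics/liftwW.npy")
q=W[(abs(W[...,0]-521)<40)&(abs(W[...,1]+243)<60)&(W[...,2]>142)&(W[...,2]<162)];print(cv2.minAreaRect(q[:,:2].astype(np.float32)),q.mean(0))
E
```

```text
up {'t': np.float64(14.65), 'eef_pos': array([514.81, 260.43, 328.18]), 'force': array([-0.39,  0.09,  0.14]), 'grip_width': np.float64(54.75)}
1749 ((516.2408447265625, 262.0010681152344), (25.559789657592773, 42.871395111083984), 77.04386138916016) [514.82612931 262.18092846 197.69308991]
[-5.86928275e-01  1.75774979e-01  1.48720262e+00 -4.44089210e-16
  1.47861506e+00 -3.63052737e-01]
[-5.86928275e-01  1.75774979e-01  1.48720262e+00 -4.44089210e-16
  1.47861506e+00  2.77853992e+00]
((521.775146484375, -240.9481201171875), (91.5708999633789, 12.150413513183594), 76.49578094482422) [ 519.89405979 -243.74938371  153.69830896]
```

View pics/hungc.png

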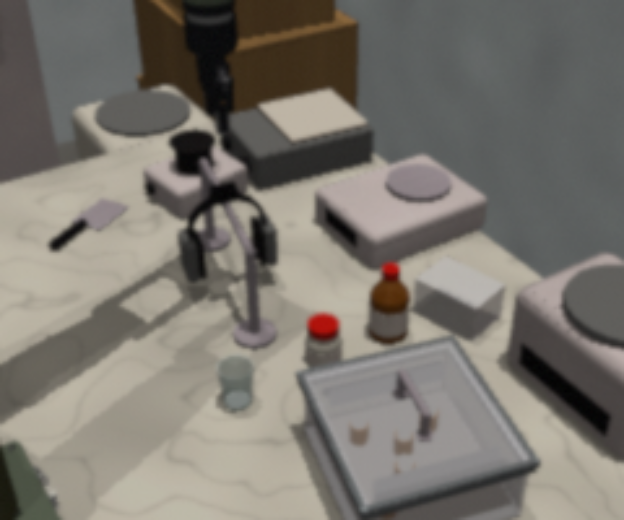

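View pics/hungw.png

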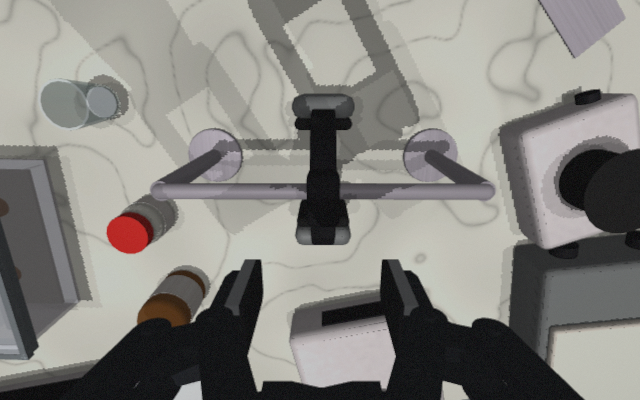

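Step 1 looks met. The crown is at (516, 262), top z 198, so its underside is at 172 on the bar, level and let go. Next is a clear look at the handle from above with the gripper turned 90°.

```bash
python3 - <<'E'
from plant import ctrl,sensors,optics
from h import *
st=lambda n:print(n,{k:np.round(sensors.read_state()[k],2) for k in("t","eef_pos","force","grip_width")})
r=R((.9745,-.2245))
ctrl.move_ptp([521.5,-242,300],r);ctrl.hold(.3);st("over")
W=look("hdl","wrist")
q=W[(abs(W[...,0]-521)<60)&(abs(W[...,1]+243)<70)&(W[...,2]>146)&(W[...,2]<165)];print(cv2.minAreaRect(q[:,:2].astype(np.float32)),q.mean(0),np.percentile(q[:,2],95))
q=W[(abs(W[...,0]-521)<160)&(abs(W[...,1]+243)<160)&(W[...,2]>104)&(W[...,2]<120)];print(cv2.minAreaRect(q[:,:2].astype(np.float32)),np.median(q[:,2]))
E
```

```text
over {'t': np.float64(16.88), 'eef_pos': array([ 521.79, -241.39,  300.06]), 'force': array([-0.91,  0.28,  0.44]), 'grip_width': np.float64(54.97)}
((522.8588256835938, -240.42947387695312), (90.60984802246094, 11.96117115020752), 76.41416931152344) [ 523.5174028  -237.77044992  154.11856737] 155.99171494176974
((522.572265625, -241.48123168945312), (257.1240234375, 237.2682647705078), 76.37293243408203) 111.58960362501448
```

View pics/hdl.png

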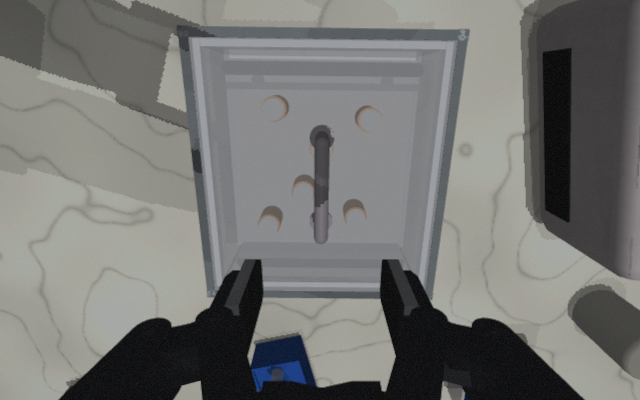

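The lid rectangle measures 257×237 mm, centred at (522.6, -241.5). The handle is at (522.6, -241), yaw 76.4°, top z ≈ 155, as it should be. Gripping it at z 149 and breaking the seal slowly.

```bash
python3 - <<'E'
from plant import ctrl,sensors,optics
from h import *
st=lambda n:print(n,{k:np.round(sensors.read_state()[k],2) for k in("t","eef_pos","force","grip_width","wrist_torque")})
a=np.deg2rad(76.4-90);r=R((np.cos(a),np.sin(a)))
X,Y=522.6,-241.1
print(ctrl.move_l([X,Y,200],rot=r,vel=120))
print(ctrl.move_l([X,Y,155],vel=70,threshold=8));st("at")
ctrl.gripper_to(5,force=110);ctrl.hold(.2);st("gripped")
for z in (158,161,164,168,173,179,185):
    ctrl.move_l([X,Y,z],vel=12);st(z)
ctrl.hold(.5);st("end")
W=look("lid","wrist");look("lids","side")
m=(abs(W[...,0]-521)<170)&(abs(W[...,1]+243)<170)&(W[...,2]>125)&(W[...,2]<160);q=W[m]
rc=cv2.minAreaRect(q[:,:2].astype(np.float32));A=np.c_[q[:,:2]-[522,-241],np.ones(len(q))]
q2=q[(q[:,2]>133)&(q[:,2]<150)]
print(rc,np.median(q[:,2]),np.linalg.lstsq(np.c_[q2[:,:2]-[522,-241],np.ones(len(q2))],q2[:,2],rcond=None)[0])
p=cv2.imread("pics/lids.png")[100:340,160:440];cv2.imwrite("pics/lidsc.png",cv2.resize(p,None,fx=2.4,fy=2.4))
E
```

```text
False
False
at {'t': np.float64(18.7), 'eef_pos': array([ 522.8 , -241.23,  155.09]), 'force': array([-0.28, -0.25,  0.43]), 'grip_width': np.float64(54.85), 'wrist_torque': array([-0.02,  0.01,  0.01])}
gripped {'t': np.float64(19.4), 'eef_pos': array([ 522.63, -241.21,  155.77]), 'force': array([-2.7 , -0.09,  5.86]), 'grip_width': np.float64(8.99), 'wrist_torque': array([0.2 , 0.41, 0.02])}
158 {'t': np.float64(19.8), 'eef_pos': array([ 521.98, -240.71,  156.84]), 'force': array([ 0.15, -0.31, -5.21]), 'grip_width': np.float64(8.66), 'wrist_torque': array([-0.05,  0.05,  0.09])}
161 {'t': np.float64(20.2), 'eef_pos': array([ 523.13, -241.42,  161.94]), 'force': array([ 0.47, -0.77, -1.08]), 'grip_width': np.float64(8.58), 'wrist_torque': array([ 1.25, -0.22, -0.05])}
164 {'t': np.float64(20.6), 'eef_pos': array([ 523.89, -241.83,  165.93]), 'force': array([0.74, 1.18, 2.21]), 'grip_width': np.float64(8.46), 'wrist_torque': array([ 0.24, -0.04,  0.05])}
168 {'t': np.float64(21.08), 'eef_pos': array([ 522.93, -241.27,  168.32]), 'force': array([-0.01, -0.43,  4.89]), 'grip_width': n
[... 303 characters left out ...]
522.64, -241.11,  179.13]), 'force': array([ 0.69,  0.12, -4.52]), 'grip_width': np.float64(8.54), 'wrist_torque': array([ 0.01, -0.03,  0.02])}
185 {'t': np.float64(22.95), 'eef_pos': array([ 522.62, -241.11,  185.06]), 'force': array([-0.48, -0.07, -4.97]), 'grip_width': np.float64(8.47), 'wrist_torque': array([ 0.03, -0.  ,  0.01])}
end {'t': np.float64(23.45), 'eef_pos': array([ 522.58, -241.1 ,  184.95]), 'force': array([-0.11, -1.05, -4.2 ]), 'grip_width': np.float64(8.87), 'wrist_torque': array([-0.03, -0.01, -0.04])}
((525.3944091796875, -234.13983154296875), (222.50283813476562, 238.33973693847656), 76.40201568603516) 140.75907388230246 [4.53145851e-03 2.76270362e-05 1.40719189e+02]
```

View pics/lidsc.png

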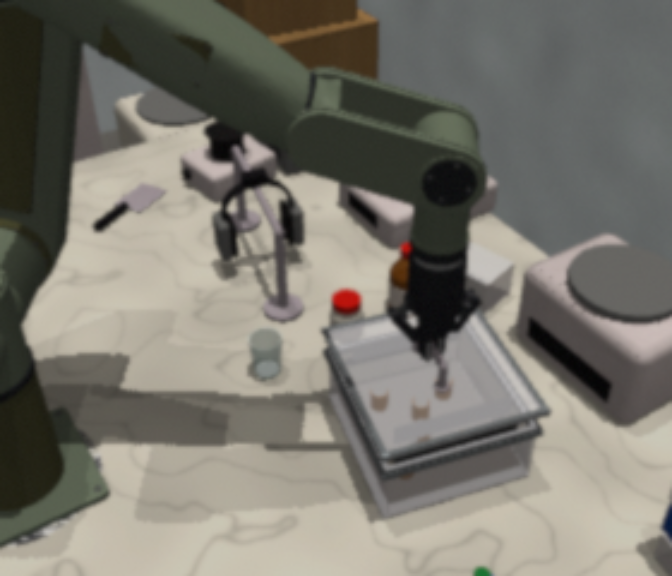

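View pics/lid.png

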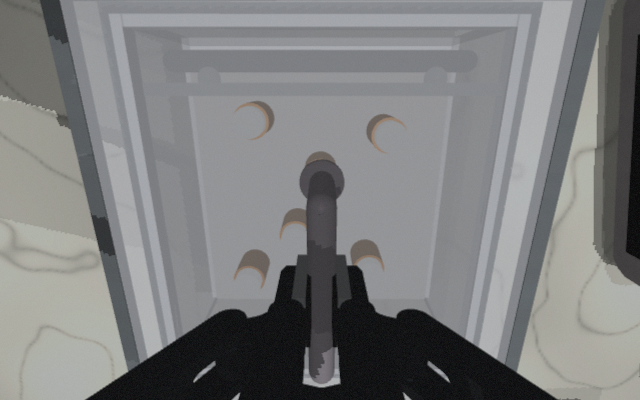

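The lid is free: its top is at z 140.7, which is 29 mm above shut, and it is level to about 0.005 rad. It is centred, and the tool carries about 4.5 N (the lid's weight) with no torque. Last check is steadiness, the bystanders and the defenders, then hand in.

```bash
python3 - <<'E'
from plant import ctrl,sensors,optics
from h import *
for i in range(4):
    ctrl.hold(.4);s=sensors.read_state();print(np.round(s["t"],2),s["eef_pos"].round(2),s["force"].round(2),s["wrist_torque"].round(2),round(s["grip_width"],2))
W=look("end","top");W0=np.load("pics/topW.npy")
a=cv2.imread("pics/top0.png");b=cv2.imread("pics/end.png")
cv2.imwrite("pics/cmp.png",np.vstack([a[110:270,130:530],b[110:270,130:530]]))
Ws=look("ends","side");S0=np.load("pics/sideW.npy")
for n,x,y,rad,z0,z1 in [("bottle",667,12,45,60,145),("jar",545,10,40,40,90),("beaker",392,5,40,30,80),("tipbox",790,-12,75,40,90)]:
    out=[]
    for w in (W0,W,S0,Ws):
        q=w[(np.hypot(w[...,0]-x,w[...,1]-y)<rad)&(w[...,2]>z0)&(w[...,2]<z1)];out.append(q.mean(0).round() if len(q) else None)
    print(n,out)
q=W[(abs(W[...,0]-516)<60)&(abs(W[...,1]-261)<25)&(W[...,2]>185)&(W[...,2]<210)];print("crown",q.mean(0) if len(q) else None)
E
```

```text
23.95 [ 522.59 -241.11  185.  ] [-0.35  0.59 -3.99] [-0.01 -0.02 -0.04] 8.74
24.35 [ 522.58 -241.1   184.98] [-0.01 -0.25 -4.84] [ 0.03 -0.04  0.04] 8.62
24.75 [ 522.6  -241.11  184.99] [ 0.32 -0.12 -3.82] [-0.02  0.03  0.02] 8.58
25.15 [ 522.61 -241.12  185.02] [ 0.08  0.33 -4.55] [-0.06 -0.01 -0.03] 8.37
bottle [array([663.,  10.,  98.]), array([663.,  10.,  98.]), array([660.,   0.,  92.]), array([650.,   8.,  93.])]
jar [array([544.,  12.,  70.]), array([545.,  12.,  69.]), array([542.,   5.,  63.]), array([542.,   6.,  65.])]
beaker [array([399.,   4.,  59.]), array([399.,   4.,  61.]), array([392.,   3.,  53.]), array([391.,   3.,  53.])]
tipbox [array([789., -13.,  68.]), array([789., -13.,  68.]), array([784., -22.,  64.]), array([797., -43.,  64.])]
crown [515.27568955 257.14975007 195.3933464 ]
```

View pics/cmp.png

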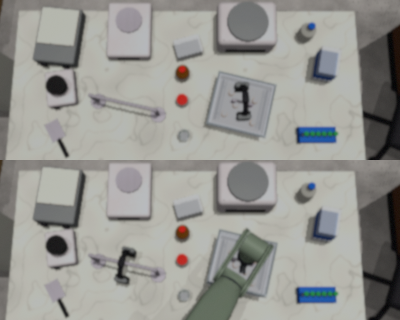

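The before and after top views match for every bystander. The defenders hang on the bar at (125,262), and the lid is held steady to about 0.03 mm. Handing in.

```bash
python3 -c "
from plant import ctrl
print(ctrl.finish_job())"
```

```text
the job is handed in; nothing more can be done
None
```

I hung the ear defenders on the drying rail, freed the lid from its seal and handed the job in with the gripper still holding the lid about 29 mm above shut. It took about 25 s of the 64 s. The hand-in gives no verdict, so this rests on my own last checks:

- **Defenders:** they were gripped by the crown block, lowered over the middle of the bar until contact, and released. After I backed off, the crown's centre was at (516, 262) mm, within about 1 mm of the bar's line. Its underside was at z ≈ 172 mm, resting on the bar, with a cup on each side and the robot well clear.
- **Lid:** I gripped the handle at mid-bar with 110 N and raised it at about 12 mm/s. The tool rose in small, uneven steps of up to about 2 mm off target as the seal let go, with no jump.
    - **Height and tilt:** at the end its top was at 140.7 mm, tilted about 0.005 rad.
    - **Load:** the tool carried about 4.3 N, the lid's own weight, with almost no torque, so it was not touching the box. The tool's position stayed steady within about 0.04 mm for over a second.
    - **Centring:** it was judged from the handle and the tool's position. A fit of the lid's outline at the end was partly cut off by the picture's edge, so I did not use it.
- **Bystanders:** in the top view the bottle, jar, beaker and tip box moved no more than 1 mm. The tube rack and spatula look unmoved in the pictures, but I did not measure them. The side camera's figures differed for the bottle by 10–13 mm and the tip box by about 25 mm; I put this down to the arm partly hiding them there.

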